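Nudge the rotor nut into its pocket and lock it

TASK

Gently nudge the loose brass rotor nut across the blue deck of its service tray, without lifting it off the deck or pushing hard on it, until it drops flat into the round pocket. Then slide the keeper by its orange tab fully home over the nut so that it is locked in. Leave the vial, the carton and the petri dish beside the tray where they are, and let go of everything.

Things in the scene. Friction and masses are not known exactly. Their poses are not given: they have to be found in the camera images.
- tray: Fixed aluminium service tray flat on the worktop, 264 mm along its x by 144 mm along its y; origin at the centre of its underside, z up. Inside (x -100..100, y -60..60 mm) is a flat blue deck, its top 12 mm above the origin; the rim stands to 18 mm. Outside the +y rim a grey guide block for the keeper stands at x 23..67, y 69..93, 28.5 mm high.
- pocket_nominal (a point): Where the pocket is meant to be: tray x = 40, y = 0 mm, level with the deck. The deck is a plate clipped in by hand and not measured, so the true pocket centre lies up to 14 mm off along tray x and up to 5 mm along y: find it by eye or by feel. The pocket is round, 39.5 mm in diameter, 6 mm deep, black-floored, with a 1 mm chamfer.
- nut: Loose round knurled brass nut, 36 mm in diameter, 14 mm high, about 100 g; origin at the centre of its underside, z up. Starts flat on the deck on the pocket's -x side. Seated, its origin is 6 mm above the tray's and its top 8 mm above the deck. Slides under about 1 N; in the pocket the wall stops it and force rises steeply. Over 12 N from the fingers is pushing hard.
- keeper (a joint): Keeper travel along the tray's -y: 0 = drawn back (starts at 0 to 0.004), 0.028 m = home at its stop; about 1.5 N of friction, stays where left. Its steel blade (tray x 33..57 mm, 10.5 to 13.5 mm above the deck) ends at tray y = 30 mm drawn back, 2 mm when home; it passes over a seated nut but not over one still lying on the deck.
- keeper_tab (a point): Top centre of the keeper's upright orange tab, 48 mm above the tray's origin; the tab is 24 mm along the tray's x, 10 mm along its y, 25.5 to 48 mm in height. Drawn back (joint 0) it is at tray x = 45, y = 79 mm. Push it inwards from outside or pinch it from above.
- vial: Bystander: white screw-cap vial, 44 mm in diameter, 75 mm high, standing at the tray's -y side; origin at the centre of its underside.
- carton: Bystander: small carton, 41 x 56 x 50 mm high, at the tray's -y side; origin at the centre of its underside.
- dish: Bystander: flat petri dish, 61 mm in diameter, 13 mm high, at the tray's +y side; origin at the centre of its underside.
There are look-alikes about, which are no part of the job. Several things have the shape of the nut; the one meant has the colours described above.

How it is judged:
By the outcome, as a careful person would: the job done as asked, in the order asked, and still so for the second after the job is handed in, with the robot touching nothing.
It also fails if it takes over 58 s, if anything falls off the work surface, if the arm or the gripper's body presses on something with over 40 N, if the wrist force passes 120 N, or if a joint passes its speed limit or range.

ROBOT

A 6-joint arm with a two-finger parallel gripper is mounted at the origin on a cart in front of the work surface, level with it; the furniture and walls round the work are solid. World frame = base frame: x ahead of the robot, y to its left, z up, the work surface at z = 0. Lengths are in m, angles in degrees, forces in N, time in s.
With the tool pointing down it reaches from about 0.4 to 0.825 m from the base axis. Payload 7 kg.
Tool frame: the origin (TCP) lies on the mounting face of the last link; the fingertips stand 178 mm ahead of it and the grasp point (between the pads) lies 159 mm ahead of it; z points along the fingers, y is the direction in which the jaws open and shut (so a half turn about z gives the same grasp; the last joint's range is limited). The gripper opens to 88 mm and grips with 3 to 60 N. Pads are 19 mm wide; open, the fingers measure 130 mm over their backs; the gripper's body (78 mm by 193 mm) begins 47 mm behind the grasp point.
Start: joints at [-49.842, 20.546, 0.682, 0, -70.136, -16.507], TCP at [0.271, -0.618, 0.405] pointing down, gripper open.
Joint ranges: [-176.03, 176.03], [-82.01, 121.73], [-58.28, 71.71], [-173.87, 95.51], [-174.79, -0.11], [-173.66, 173.66]. Speed limits (degrees/s): [136.94, 136.94, 172.46, 180, 180, 180].

INTERFACE

Orientations are given as [roll, pitch, yaw] about the fixed x, y, z axes, in that order (R = Rz(yaw) Ry(pitch) Rx(roll)).
In Python, from plant import r gives the robot as it stands. The module is installed in compiled form; this text tells all that it offers.
- The arm moves only by the tool carry_out, never from a script. Its argument "plan" is a list of rows, each a list of 3 entries, a list of its own where there are three numbers: the shift along the tool's x, y, z in m, then the turn, a rotation vector about the tool's x, y, z in degrees, then the closure in counts, from 0 (fully open) to 255 (shut). In form: [[[x, y, z], [ax, ay, az], hand], ...]. A call has 1 to 12 rows; each row shifts and turns the commanded pose from where the row before left it, along the tool's axes as they then stand; what a row does not reach is not made up. A row lasts 1/12 s, in which the tool goes at most 41.7 mm and 7.16 degrees, less where a joint would pass 70% of its speed; a pose out of reach is approached as far as the arm can. A call is refused whole if a number of a shift passes 0.0417 or a number of a turn 7.16, either way. A call with a gripper value outside its range is refused whole. The fingers move at their own pace and stop on an object; "grip_force" is the grip in N (left out, the last holds). Time passes only in rows, so rows that do not move let the fingers close. It gives the time, the measured TCP pose, the force and the opening at its end, in the units of the state.
- r.get_state(): the state, without advancing time (a new reading comes with each control period).
- r.capture(name): name is "scene" or "side" or "wrist"; returns the picture (420x560x3 uint8, red, green, blue); there is no depth.
- r.get_calibration(name): a dict with "K" (3x3 intrinsics, pixels), "rvec" (rotation vector, rad) and "tvec" (3), from world to camera coordinates, as OpenCV has them. Camera axes: x right, y down, z forward; pixel columns grow to the right and rows downward; lengths in m; the calibration is good to about 2 mm. A picture is of the moment at which its call begins: read the wrist's pose just before it. get_calibration takes no time and is no camera call; for the wrist camera it gives the pose at the moment of the call.
- r.close_job(): hands the job in, once; it reports no verdict.
The state is a dict: "time_s": time; "joints": joint angles; "qd": joint speeds; "joint_torque": joint torques, N m; "tcp_pos": TCP position; "eef_rot": TCP orientation; "contact_force": force on the tool from outside, world axes, zero at the start; "moment": the same for the moment, N m; "gripper_width": finger opening in m.
Only numpy, scipy, OpenCV 4.12 (cv2) and the standard library are available. Lean on these libraries where they do the work, as an engineer would, in place of code of your own. Each camera call takes 0.05 s, during which the arm holds its last target. There are 200 camera calls.

## Working session

There is one attempt and no reset: what is moved stays moved. The work goes in short steps, Python scripts to look and compute and a tool call to move; the robot and the scene stay as the last step left them, time stands still between calls to the robot, and variables do not carry over. Pictures are saved under pics/ and viewed, about 8 in all and at most 12, crops included, and the job is handed in when it is done.

Besides the shell and the picture viewer there is one more tool, called after ">>>" in YAML: its name, and indented under it one key for each argument. carry_out: Moves the arm, as the interface text tells. Its arguments: {"type":"object","properties":{"plan":{"type":"array","items":{"type":"array"}},"grip_force":{"type":"number"}},"required":["plan"]}

```bash
mkdir -p pics
python3 - <<'E'
from plant import r
import cv2,numpy as np
s=r.get_state();print({k:s[k] for k in("time_s","tcp_pos","eef_rot","contact_force","gripper_width")})
for n in("scene","side"):
    c=r.get_calibration(n);R=cv2.Rodrigues(np.array(c["rvec"]))[0];print(n,c["K"],-R.T@np.array(c["tvec"]).ravel(),R[2])
    cv2.imwrite(f"pics/{n}0.png",cv2.cvtColor(r.capture(n),cv2.COLOR_RGB2BGR))
a=cv2.imread("pics/scene0.png");cv2.imwrite("pics/scene0.png",cv2.resize(a,(800,600),interpolation=cv2.INTER_CUBIC))
E
```

```text
{'time_s': 0.0, 'tcp_pos': array([ 0.27070615, -0.618124  ,  0.40370772]), 'eef_rot': array([ 1.79903627e+02, -7.92149445e-03, -1.56357660e+02]), 'contact_force': array([ 0.11142577,  0.11491632, -0.52519293]), 'gripper_width': 0.087581136294717}
scene [[466.01554919   0.         272.13624774]
 [  0.         466.01554919 212.19930044]
 [  0.           0.           1.        ]] [-0.20704466 -0.42426021  0.54763726] [ 0.7673718   0.39565705 -0.50457509]
side [[514.83207762   0.         281.63127122]
 [  0.         514.83207762 204.08211095]
 [  0.           0.           1.        ]] [0.51015989 0.88884861 0.51440418] [ 0.03049275 -0.90200388 -0.43064974]
```

View pics/scene0.png

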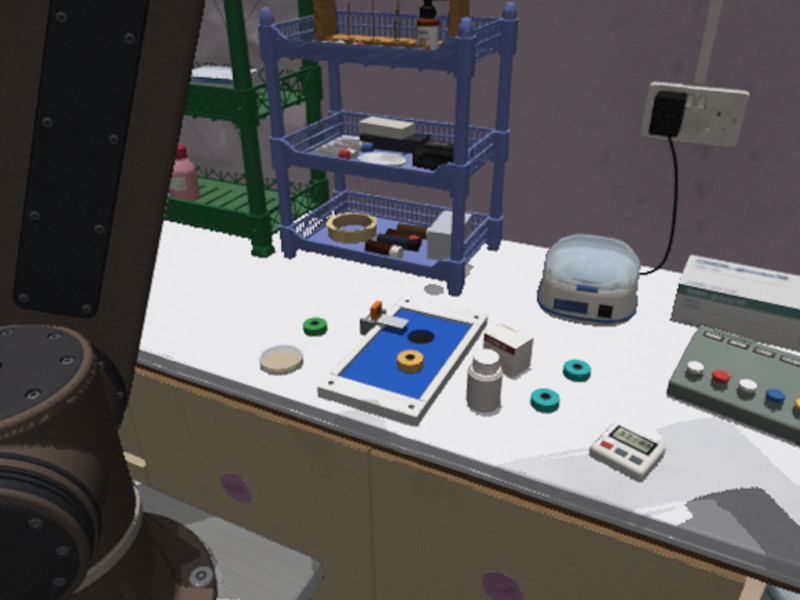

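View pics/side0.png

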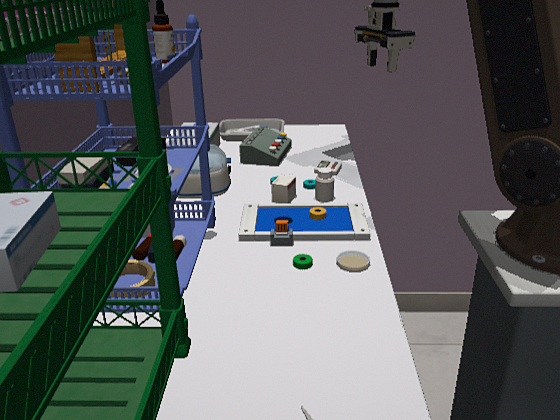

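The brass nut in the tray is at (410,360) in the scene picture. The look-alikes are a green ring at (315,326) and teal rings at (577,370) and (545,400). The black pocket is at about (421,337), the tab at (376,311), the dish at (280,360), the vial at (485,385) and the carton at (508,350). I'll localise these roughly and then use the wrist camera.

```bash
cat > h.py <<'E'
from plant import r
import cv2,numpy as np
from scipy.spatial.transform import Rotation as Ro
def ray(c,uv,z):
    R=cv2.Rodrigues(np.array(c["rvec"],float))[0];o=-R.T@np.array(c["tvec"],float).ravel()
    d=R.T@np.linalg.solve(np.array(c["K"]),[*uv,1.]);return (o+d*(z-o[2])/d[2])[:2]
def rot(s): return Ro.from_euler("xyz",s["eef_rot"],degrees=True)
def totool(s,w): return rot(s).inv().apply(w)
E
python3 - <<'E'
from h import *
c=r.get_calibration("scene")
for n,u,v,z in[("c1",323,388,.018),("c2",418,408,.018),("c3",487,314,.018),("c4",403,298,.018),("nut",410,357,.026),("pocket",421,337,.012),("vial",485,404,.0),("carton",508,365,0),("dish",280,362,.01),("tab",376,305,.048),("green",315,326,.01)]:
    print(n,ray(c,(u*.7,v*.7),z).round(4))
s=r.get_state();w=r.get_calibration("wrist");R=cv2.Rodrigues(np.array(w["rvec"]))[0]
print(w["K"],rot(s).apply([1,0,0]),rot(s).inv().apply(-R.T@np.array(w["tvec"]).ravel()-s["tcp_pos"]),rot(s).inv().apply(R[2]), rot(s).as_matrix().round(3))
E
```

```text
c1 [ 0.3671 -0.0303]
c2 [ 0.3839 -0.158 ]
c3 [ 0.6336 -0.1594]
c4 [ 0.6227 -0.0221]
nut [ 0.4689 -0.107 ]
pocket [ 0.5401 -0.0912]
vial [ 0.4489 -0.2234]
carton [ 0.5443 -0.2231]
dish [0.4001 0.0611]
tab [ 0.5398 -0.0179]
green [0.5013 0.0674]
[[366.62584689   0.         276.43362202]
 [  0.         366.62584689 210.39542214]
 [  0.           0.           1.        ]] [-9.16042891e-01 -4.01080294e-01  1.38813711e-04] [ 0.0790727  -0.0001073   0.02055116] [-2.95288049e-01  2.30851274e-04  9.55408245e-01] [[-0.916 -0.401 -0.001]
 [-0.401  0.916  0.001]
 [ 0.     0.001 -1.   ]]
```

>>> carry_out:
  plan:
    - [[0,0,0],[0,0,-6.6],0]
    - [[0,0,0],[0,0,-6.6],0]
    - [[0,0,0],[0,0,-6.6],0]
    - [[0,0,0],[0,0,-6.6],0]
    - [[0,0,0],[0,0,-6.6],0]
    - [[0,0,0],[0,0,-6.6],0]
    - [[0,0,0],[0,0,-6.6],0]
    - [[0,0,0],[0,0,-6.6],0]
    - [[0,0,0],[0,0,-6.6],0]
    - [[0,0,0],[0,0,-6.6],0]

```text
time_s: 0.93
tcp_pos: [0.2707, -0.6182, 0.4041]
eef_rot: [180.0, 0.1, -90.0]
contact_force: [-0.4, -0.5, 0.3]
gripper_width: 0.0876
```

>>> carry_out:
  plan:
    - [[-0.03,-0.014,0.005],[0,0,0],0]
    - [[-0.03,-0.014,0.005],[0,0,0],0]
    - [[-0.03,-0.014,0.005],[0,0,0],0]
    - [[-0.03,-0.014,0.005],[0,0,0],0]
    - [[-0.03,-0.014,0.005],[0,0,0],0]
    - [[-0.03,-0.014,0.005],[0,0,0],0]
    - [[-0.03,-0.014,0.005],[0,0,0],0]
    - [[-0.03,-0.014,0.005],[0,0,0],0]

```text
time_s: 1.6
tcp_pos: [0.3845, -0.3774, 0.3642]
eef_rot: [180.0, 0.0, -90.4]
contact_force: [0.6, 0.6, 0.3]
gripper_width: 0.0875
```

>>> carry_out:
  plan:
    - [[-0.03,-0.014,0.005],[0,0,0],0]
    - [[-0.03,-0.014,0.005],[0,0,0],0]
    - [[-0.03,-0.014,0.005],[0,0,0],0]
    - [[-0.03,-0.014,0.005],[0,0,0],0]
    - [[-0.03,-0.014,0.005],[0,0,0],0]
    - [[-0.03,-0.014,0.005],[0,0,0],0]
    - [[-0.03,-0.014,0.005],[0,0,0],0]
    - [[-0.03,-0.014,0.005],[0,0,0],0]
    - [[0,0,0],[0,0,0],0]
    - [[0,0,0],[0,0,0],0]

```text
time_s: 2.43
tcp_pos: [0.4981, -0.1382, 0.3241]
eef_rot: [179.9, -0.0, -90.2]
contact_force: [-0.4, -0.2, 0.1]
gripper_width: 0.0876
```

Run:
```python
from h import *
import pickle
s=r.get_state();c=r.get_calibration("wrist");a=r.capture("wrist")
pickle.dump((s,c,a),open("w1.pkl","wb"))
print(s["time_s"],s["tcp_pos"],s["eef_rot"])
cv2.imwrite("pics/w1.png",cv2.resize(cv2.cvtColor(a,cv2.COLOR_RGB2BGR),(800,600),interpolation=cv2.INTER_CUBIC))
```

```text
2.4333 [ 0.49811936 -0.13817982  0.32406838] [ 1.79928495e+02 -1.48541340e-03 -9.01762197e+01]
```

View pics/w1.png

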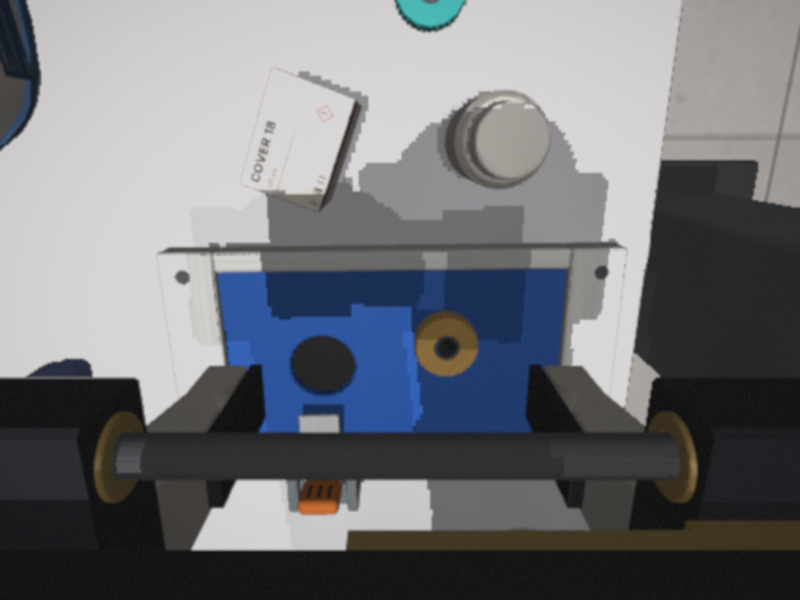

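The wrist picture shows the brass nut at (447,344), the pocket at (323,365), the tab at (321,497) and the blade tip at (320,415). The rim's outer -y edge runs from (159,252) to (627,247).

Run:
```python
from h import *
import pickle
s,c,a=pickle.load(open("w1.pkl","rb"))
hsv=cv2.cvtColor(a,cv2.COLOR_RGB2HSV)
def px(u,v):return (u*.7,v*.7)
P={}
for n,u,v,z in[("cL",159,252,.018),("cR",627,247,.018),("scL",182,277,.018),("scR",602,272,.018),("dL",217,272,.012),("dR",568,268,.012),("nut",447,343,.026),("pocket",323,364.5,.012),("bladetip",320,414,.0255),("tabtop",321,508,.048),("vial",508,138,.075),("carton",303,130,.05)]:
    P[n]=ray(c,px(u,v),z);print(n,P[n].round(4))
# dark pocket / nut centroids by code
for n,m,z in[("pk",(a.max(2)<70),.012),("nut",cv2.inRange(hsv,(10,80,40),(30,255,255))>0,.026)]:
    m=m.astype(np.uint8);b={"pk":(195,225,260,280),"nut":(280,210,345,270)}[n];q=np.zeros_like(m);q[b[1]:b[3],b[0]:b[2]]=m[b[1]:b[3],b[0]:b[2]]
    k=max(cv2.findContours(q,0,1)[0],key=cv2.contourArea);e=cv2.fitEllipse(k);print(n,e,ray(c,e[0],z).round(4));P[n+"c"]=ray(c,e[0],z)
for A,B in(("cL","cR"),("scL","scR"),("dL","dR")):
    d=P[A]-P[B];y=np.arctan2(d[1],d[0]);ex=np.array([np.cos(y),np.sin(y)]);ey=np.array([-ex[1],ex[0]])
    off={"cL":72,"scL":np.nan,"dL":60}[A]/1000
    o=(P[A]+P[B])/2+ey*off;print(A,"len",np.hypot(*d).round(4),"yaw",np.degrees(y).round(2),"org",o.round(4))
    if off==off:
        for k in("pkc","nutc","bladetip","tabtop","vial"):print("  ",k,((P[k]-o)@ex).round(4),((P[k]-o)@ey).round(4))
```

```text
cL [ 0.6295 -0.1584]
cR [ 0.3702 -0.1601]
scL [ 0.6185 -0.144 ]
scR [ 0.3824 -0.1459]
dL [ 0.6006 -0.1453]
dR [ 0.3997 -0.1468]
nut [ 0.4693 -0.1067]
pocket [ 0.5425 -0.0874]
bladetip [ 0.5437 -0.0614]
tabtop [ 0.5423 -0.0127]
vial [ 0.4514 -0.218 ]
carton [ 0.5408 -0.2219]
pk ((225.6123504638672, 255.07090759277344), (38.703609466552734, 43.0821533203125), 98.6515121459961) [ 0.5429 -0.0875]
nut ((311.83404541015625, 240.4608917236328), (42.69976806640625, 43.784610748291016), 163.03662109375) [ 0.4701 -0.1064]
cL len 0.2593 yaw 0.39 org [ 0.4994 -0.0872]
   pkc 0.0436 -0.0006
   nutc -0.0294 -0.0189
   bladetip 0.0445 0.0255
   tabtop 0.0435 0.0742
   vial -0.0488 -0.1304
scL len 0.2361 yaw 0.46 org [nan nan]
dL len 0.2009 yaw 0.43 org [ 0.4997 -0.0861]
   pkc 0.0432 -0.0017
   nutc -0.0297 -0.0201
   bladetip 0.0442 0.0243
   tabtop 0.0431 0.073
   vial -0.0493 -0.1316
```

>>> carry_out:
  plan:
    - [[-0.0053,0.0047,0.013],[0,0,0],120]
    - [[-0.0053,0.0047,0.013],[0,0,0],120]
    - [[-0.0053,0.0047,0.013],[0,0,0],120]
    - [[-0.0053,0.0047,0.013],[0,0,0],120]
    - [[-0.0053,0.0047,0.013],[0,0,0],120]
    - [[-0.0053,0.0047,0.013],[0,0,0],120]
    - [[0,0,0],[0,0,-4.9],120]
    - [[0,0,0],[0,0,-4.9],120]
    - [[0,0,0],[0,0,-4.9],120]
    - [[0,0,0],[0,0,0],120]
    - [[0,0,0],[0,0,0],120]
  grip_force: 3

```text
time_s: 3.4
tcp_pos: [0.4694, -0.1086, 0.2468]
eef_rot: [-180.0, -0.0, -75.9]
contact_force: [0.8, -0.5, -0.3]
gripper_width: 0.0466
```

Run:
```python
from h import *
import pickle
s=r.get_state();c=r.get_calibration("wrist");a=r.capture("wrist")
t=s["tcp_pos"];print(s["time_s"],t,s["eef_rot"],s["gripper_width"])
print("tool shift to nut",totool(s,np.array([.470,-.1065,.193])-t).round(4))
R=rot(s)
b=cv2.resize(cv2.cvtColor(a,cv2.COLOR_RGB2BGR),(800,600),interpolation=cv2.INTER_CUBIC)
cv2.imwrite("pics/w2.png",b)
```

```text
3.4 [ 0.46935257 -0.10855506  0.24678618] [-1.79995436e+02 -4.44574381e-04 -7.58780251e+01] 0.04659357133256279
tool shift to nut [-0.0018 -0.0011  0.0538]
```

View pics/w2.png

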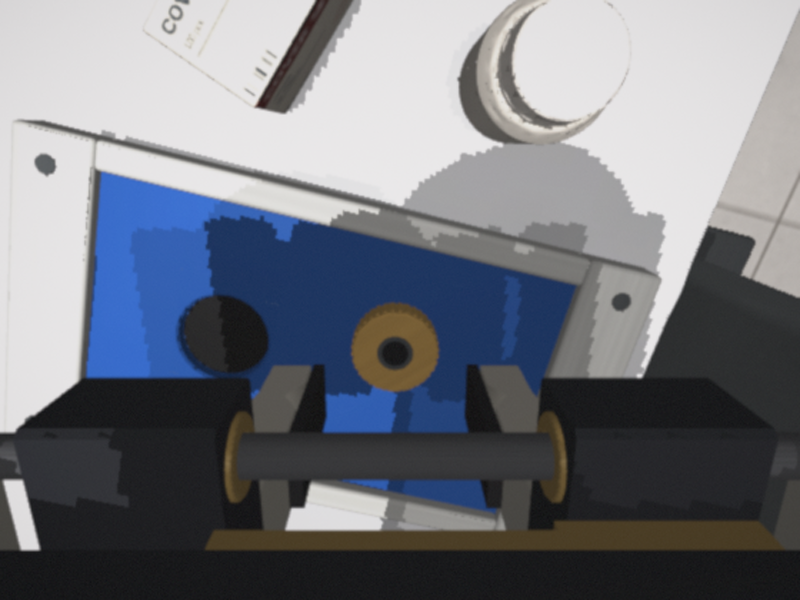

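The close crop confirms a knurled brass nut at (395,347) that sits centred between the fingers. The pocket is at (224,335). I'll re-measure both from here.

Run:
```python
from h import *
s=r.get_state();c=r.get_calibration("wrist");t=s["tcp_pos"]
n=ray(c,(395*.7,346*.7),.026);p=ray(c,(223.5*.7,334*.7),.012)
print(n,p,totool(s,np.array([*n,.193])-t).round(4),totool(s,np.array([*p,.193])-t).round(4))
```

```text
[ 0.47017427 -0.10673053] [ 0.54282061 -0.0884589 ] [-0.0015 -0.0012  0.0538] [-0.0015 -0.0761  0.0538]
```

>>> carry_out:
  plan:
    - [[-0.0016,-0.0012,0.009],[0,0,0],120]
    - [[0,0,0.009],[0,0,0],120]
    - [[0,0,0.009],[0,0,0],120]
    - [[0,0,0.009],[0,0,0],120]
    - [[0,0,0.009],[0,0,0],120]
    - [[0,0,0.0085],[0,0,0],120]
    - [[0,0,0],[0,0,0],120]
    - [[0,0,0],[0,0,0],120]

```text
time_s: 4.12
tcp_pos: [0.4703, -0.1059, 0.1924]
eef_rot: [179.9, 0.0, -75.6]
contact_force: [0.6, 0.4, -0.0]
gripper_width: 0.0466
```

>>> carry_out:
  plan:
    - [[0,-0.003,0],[0,0,0],120]
    - [[0,-0.003,0],[0,0,0],120]
    - [[0,-0.003,0],[0,0,0],120]
    - [[0,-0.003,0],[0,0,0],120]
    - [[0,-0.003,0],[0,0,0],120]
    - [[0,-0.003,0],[0,0,0],120]
    - [[0,-0.003,0],[0,0,0],120]
    - [[0,-0.003,0],[0,0,0],120]
    - [[0,-0.003,0],[0,0,0],120]
    - [[0,-0.003,0],[0,0,0],120]
    - [[0,-0.003,0],[0,0,0],120]
    - [[0,-0.003,0],[0,0,0],120]

```text
time_s: 5.12
tcp_pos: [0.5056, -0.0968, 0.1931]
eef_rot: [180.0, 0.0, -75.6]
contact_force: [-2.2, 0.7, 2.2]
gripper_width: 0.0463
```

>>> carry_out:
  plan:
    - [[0,-0.0025,0],[0,0,0],120]
    - [[0,-0.0025,0],[0,0,0],120]
    - [[0,-0.0025,0],[0,0,0],120]
    - [[0,-0.0025,0],[0,0,0],120]
    - [[0,-0.0025,0],[0,0,0],120]
    - [[0,-0.0025,0],[0,0,0],120]
    - [[0,-0.0025,0],[0,0,0],120]
    - [[0,-0.0025,0],[0,0,0],120]
    - [[0,-0.0025,0],[0,0,0],120]
    - [[0,-0.0025,0],[0,0,0],120]
    - [[0,0,0],[0,0,0],120]

```text
time_s: 6.03
tcp_pos: [0.5302, -0.0905, 0.1932]
eef_rot: [-180.0, -0.0, -75.6]
contact_force: [0.4, -0.1, -0.3]
gripper_width: 0.0464
```

Run:
```python
from h import *
s=r.get_state();c=r.get_calibration("wrist");a=r.capture("wrist")
print(s["tcp_pos"],s["contact_force"],s["gripper_width"],totool(s,np.array([.5428,-.088,.193])-s["tcp_pos"]).round(4))
cv2.imwrite("pics/w3.png",cv2.resize(cv2.cvtColor(a,cv2.COLOR_RGB2BGR)[150:300,150:400],(800,480),interpolation=cv2.INTER_CUBIC))
```

```text
[ 0.53020911 -0.09054877  0.19320319] [ 0.3642319  -0.09561596 -0.28139037] 0.046447335391718525 [ 0.0007 -0.0128  0.0002]
```

View pics/w3.png

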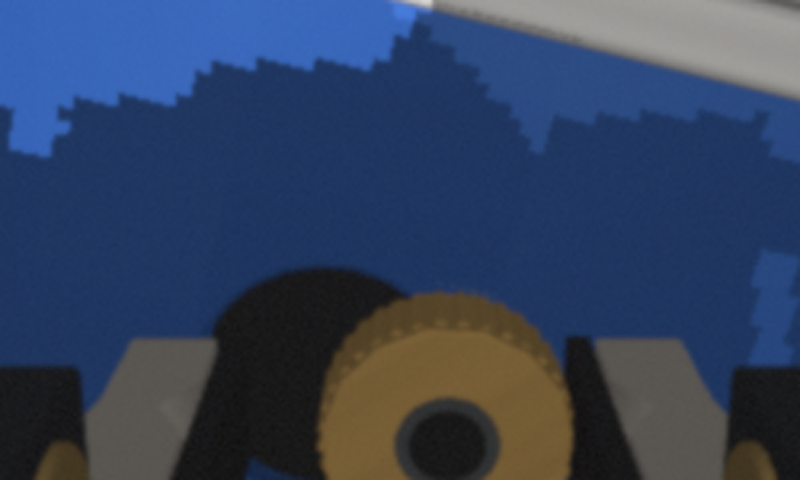

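The nut is against the rear finger and partly over the pocket, at about (447,440) in the crop. About 18 mm should remain, so I'll go on slowly.

>>> carry_out:
  plan:
    - [[0,-0.0012,0],[0,0,0],120]
    - [[0,-0.0012,0],[0,0,0],120]
    - [[0,-0.0012,0],[0,0,0],120]
    - [[0,-0.0012,0],[0,0,0],120]
    - [[0,-0.0012,0],[0,0,0],120]
    - [[0,-0.0012,0],[0,0,0],120]
    - [[0,-0.0012,0],[0,0,0],120]
    - [[0,-0.0012,0],[0,0,0],120]
    - [[0,-0.0012,0],[0,0,0],120]
    - [[0,-0.0012,0],[0,0,0],120]
    - [[0,0,0],[0,0,0],120]

```text
time_s: 7.0
tcp_pos: [0.5416, -0.0876, 0.1932]
eef_rot: [-180.0, -0.0, -75.6]
contact_force: [-0.0, -0.5, 1.0]
gripper_width: 0.0463
```

>>> carry_out:
  plan:
    - [[0,-0.0005,0],[0,0,0],120]
    - [[0,-0.0005,0],[0,0,0],120]
    - [[0,-0.0005,0],[0,0,0],120]
    - [[0,-0.0005,0],[0,0,0],120]
    - [[0,-0.0005,0],[0,0,0],120]
    - [[0,-0.0005,0],[0,0,0],120]

```text
time_s: 7.5
tcp_pos: [0.5441, -0.087, 0.1931]
eef_rot: [180.0, 0.0, -75.6]
contact_force: [-0.0, -0.5, -0.8]
gripper_width: 0.0467
```

Run:
```python
from h import *
s=r.get_state();c=r.get_calibration("wrist");a=r.capture("wrist");b=r.capture("side")
print(s["tcp_pos"],s["contact_force"],s["gripper_width"],totool(s,np.array([.5428,-.088,.193])-s["tcp_pos"]).round(4))
A=cv2.resize(cv2.cvtColor(a,cv2.COLOR_RGB2BGR)[170:300,180:380],(600,390),interpolation=cv2.INTER_CUBIC)
cv2.imwrite("pics/w4.png",A)
```

```text
[ 0.54411212 -0.08699238  0.19311374] [-0.03417232 -0.47095602 -0.78986462] 0.046688379954507295 [0.0007 0.0015 0.0001]
```

View pics/w4.png

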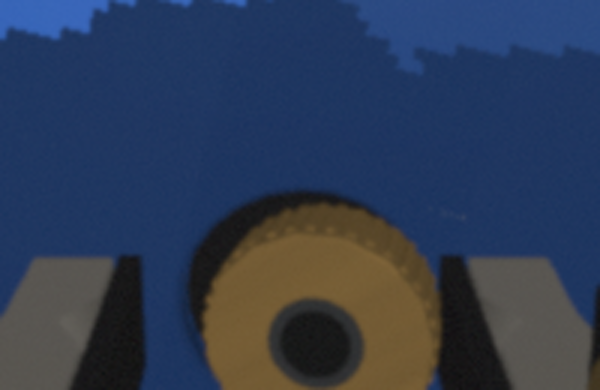

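Not dropped yet. The black crescent at (200,270) shows about 4 mm to go.

>>> carry_out:
  plan:
    - [[0,-0.0005,0],[0,0,0],120]
    - [[0,-0.0005,0],[0,0,0],120]
    - [[0,-0.0005,0],[0,0,0],120]
    - [[0,-0.0005,0],[0,0,0],120]
    - [[0,0,0],[0,0,0],120]

```text
time_s: 8.02
tcp_pos: [0.5462, -0.0865, 0.1932]
eef_rot: [-180.0, -0.0, -75.6]
contact_force: [0.6, 0.8, 1.0]
gripper_width: 0.0464
```

>>> carry_out:
  plan:
    - [[0,-0.0004,0],[0,0,0],120]
    - [[0,-0.0004,0],[0,0,0],120]
    - [[0,-0.0004,0],[0,0,0],120]
    - [[0,0,0],[0,0,0],120]

```text
time_s: 8.35
tcp_pos: [0.5471, -0.0862, 0.1932]
eef_rot: [180.0, 0.0, -75.6]
contact_force: [-0.4, -0.2, 0.7]
gripper_width: 0.0466
```

Run:
```python
from h import *
s=r.get_state();a=r.capture("wrist")
print(s["tcp_pos"],s["contact_force"],totool(s,np.array([.5428,-.088,.193])-s["tcp_pos"]).round(4))
A=cv2.resize(cv2.cvtColor(a,cv2.COLOR_RGB2BGR)[170:300,180:380],(600,390),interpolation=cv2.INTER_CUBIC)
cv2.imwrite("pics/w5.png",A)
```

```text
[ 0.5471263  -0.08623643  0.19316285] [-0.42108646 -0.24382426  0.6853625 ] [0.0006 0.0046 0.0002]
```

View pics/w5.png

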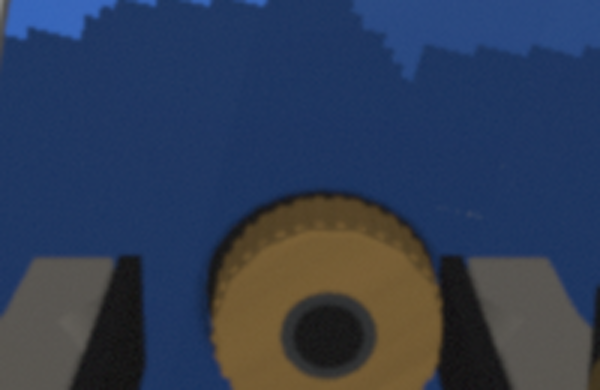

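The nut fills the pocket almost concentrically, but I can't tell whether it has dropped. I'll nudge on in tiny steps and watch the force.

>>> carry_out:
  plan:
    - [[0,-0.0003,0],[0,0,0],120]
    - [[0,-0.0003,0],[0,0,0],120]
    - [[0,0,0],[0,0,0],120]
    - [[0,0,0],[0,0,0],120]

```text
time_s: 8.73
tcp_pos: [0.5478, -0.086, 0.1932]
eef_rot: [-180.0, 0.0, -75.6]
contact_force: [-2.0, 0.7, 0.6]
gripper_width: 0.0465
```

Run:
```python
from h import *
s=r.get_state();a=r.capture("wrist");b=r.capture("side");s2=r.get_state()
print(s["tcp_pos"],s["contact_force"],s2["contact_force"])
A=cv2.resize(cv2.cvtColor(a,cv2.COLOR_RGB2BGR)[170:300,180:380],(600,390),interpolation=cv2.INTER_CUBIC)
old=cv2.imread("pics/w5.png")
B=cv2.resize(cv2.cvtColor(b,cv2.COLOR_RGB2BGR)[195:250,230:380],(600,220),interpolation=cv2.INTER_CUBIC)
cv2.imwrite("pics/w6.png",cv2.resize(np.vstack([A,B]),None,fx=.95,fy=.95))
```

```text
[ 0.54780671 -0.08602692  0.19316779] [-2.04506488  0.68639363  0.63394224] [-0.71300255 -0.47469643  0.32750523]
```

View pics/w6.png

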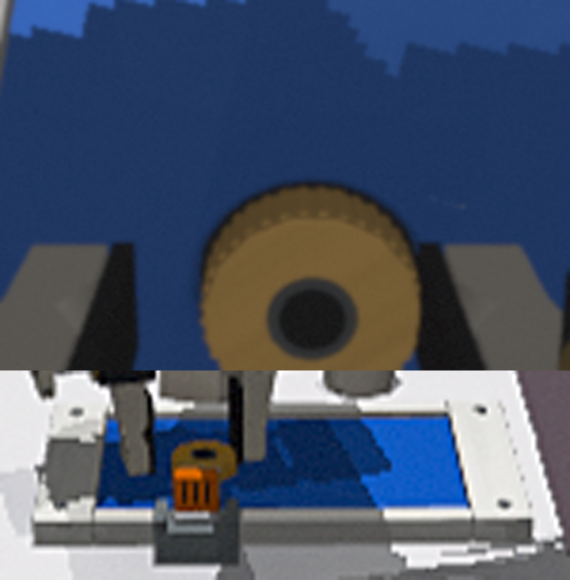

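Run:
```python
from h import *
s=r.get_state();c=r.get_calibration("wrist")
R=rot(s)
for zt in(.026,.020):
  for off in (.0050,):
    ctr=s["tcp_pos"]+R.apply([0,off,0]);ctr[2]=zt
    th=np.linspace(0,2*np.pi,73)
    for z in (zt,zt-.014):
        P=np.array([ctr[0]+.018*np.cos(th),ctr[1]+.018*np.sin(th),0*th+z]).T
        q=cv2.projectPoints(P,np.array(c["rvec"]),np.array(c["tvec"]),np.array(c["K"]),None)[0][:,0];q=(q-[180,170])*3
        print(zt,z,"L/R",q[:,0].min().round(),q[:,0].max().round(),"top",q[:,1].min().round(), "ctr",q.mean(0).round())
# top ring edge of pocket
th=np.linspace(0,2*np.pi,73);P=np.array([.5428+.01975*np.cos(th),-.088+.01975*np.sin(th),0*th+.012]).T
q=cv2.projectPoints(P,np.array(c["rvec"]),np.array(c["tvec"]),np.array(c["K"]),None)[0][:,0];q=(q-[180,170])*3
print("pocket L/R",q[:,0].min(),q[:,0].max(),"top",q[:,1].min())
```

```text
0.026 0.026 L/R 210.0 452.0 top 232.0 ctr [329. 342.]
0.026 0.011999999999999999 L/R 216.0 440.0 top 197.0 ctr [326. 300.]
0.02 0.02 L/R 213.0 446.0 top 216.0 ctr [328. 323.]
0.02 0.006 L/R 218.0 435.0 top 184.0 ctr [325. 283.]
pocket L/R 207.12062740999372 452.6535529204801 top 182.56705462411216
```

>>> carry_out:
  plan:
    - [[0,-0.0003,0],[0,0,0],120]
    - [[0,-0.0003,0],[0,0,0],120]
    - [[0,0,0],[0,0,0],120]
    - [[0,0,0],[0,0,0],120]

```text
time_s: 9.17
tcp_pos: [0.5484, -0.0859, 0.1932]
eef_rot: [-180.0, -0.0, -75.6]
contact_force: [-1.1, -1.0, 0.5]
gripper_width: 0.0465
```

>>> carry_out:
  plan:
    - [[0,-0.0003,0],[0,0,0],120]
    - [[0,0,0],[0,0,0],120]
    - [[0,0,0],[0,0,0],120]

```text
time_s: 9.42
tcp_pos: [0.5487, -0.0858, 0.1932]
eef_rot: [-180.0, -0.0, -75.6]
contact_force: [-1.5, -1.1, -0.1]
gripper_width: 0.0464
```

Run:
```python
from h import *
s=r.get_state();a=r.capture("wrist");b=r.capture("scene");f=[s["contact_force"]]
f.append(r.get_state()["contact_force"])
print(s["tcp_pos"],np.round(f,2))
A=cv2.resize(cv2.cvtColor(a,cv2.COLOR_RGB2BGR)[170:300,180:380],(600,390),interpolation=cv2.INTER_CUBIC)
cv2.imwrite("pics/w7.png",A)
# gray profile: edges between w5,w7 in numbers: gold mask bounds
for n in("w4","w5","w7"):
    h=cv2.cvtColor(cv2.imread(f"pics/{n}.png"),cv2.COLOR_BGR2HSV);m=cv2.inRange(h,(12,90,85),(30,255,255));m2=cv2.inRange(h,(12,90,45),(30,255,255))
    ys,xs=np.where(m);y2,x2=np.where(m2);print(n,"top",np.percentile(xs,[.2,99.8]),ys.min(),"all",np.percentile(x2,[.2,99.8]),y2.min())
    bore=[np.where(h[335,:,2][250:400]<50)[0]+250];print("bore",bore[0].min(),bore[0].max())
```

```text
[ 0.5486504  -0.08582639  0.19316567] [[-1.55 -1.06 -0.07]
 [-1.27 -0.33  0.91]]
w4 top [206. 435.] 209 all [203. 597.] 202
bore 276 352
w5 top [215. 439.] 201 all [214. 597.] 196
bore 290 367
w7 top [215. 439.] 201 all [215. 597.] 196
bore 289 367
```

>>> carry_out:
  plan:
    - [[0,-0.0003,0],[0,0,0],120]
    - [[0,-0.0003,0],[0,0,0],120]
    - [[0,0,0],[0,0,0],120]
    - [[0,0,0],[0,0,0],120]

```text
time_s: 9.85
tcp_pos: [0.5492, -0.0857, 0.1931]
eef_rot: [-180.0, -0.0, -75.6]
contact_force: [-0.9, -0.8, 0.5]
gripper_width: 0.0462
```

```bash
cat > m.py <<'E'
from h import *
import sys
n=sys.argv[1]
s=r.get_state();a=r.capture("wrist");f=[s["contact_force"]]
f.append(r.get_state()["contact_force"])
print(s["tcp_pos"],np.round(f,2))
cv2.imwrite(f"pics/{n}.png",cv2.resize(cv2.cvtColor(a,cv2.COLOR_RGB2BGR)[170:300,180:380],(600,390),interpolation=cv2.INTER_CUBIC))
h=cv2.cvtColor(cv2.imread(f"pics/{n}.png"),cv2.COLOR_BGR2HSV);m=cv2.inRange(h,(12,90,85),(30,255,255));m2=cv2.inRange(h,(12,90,45),(30,255,255))[:,:450]
ys,xs=np.where(m);y2,x2=np.where(m2);print(n,"top",np.percentile(xs,[.2,99.8]),ys.min(),"all",np.percentile(x2,[.2,99.8]),y2.min())
b=np.where(h[335,:,2][250:400]<50)[0]+250;print("bore",b.min(),b.max())
E
python3 m.py w8
```

```text
[ 0.54924763 -0.08567719  0.19314444] [[-0.88 -0.82  0.47]
 [-0.42 -0.6   1.03]]
w8 top [215. 439.] 201 all [215. 442.] 196
bore 289 367
```

View pics/w8.png

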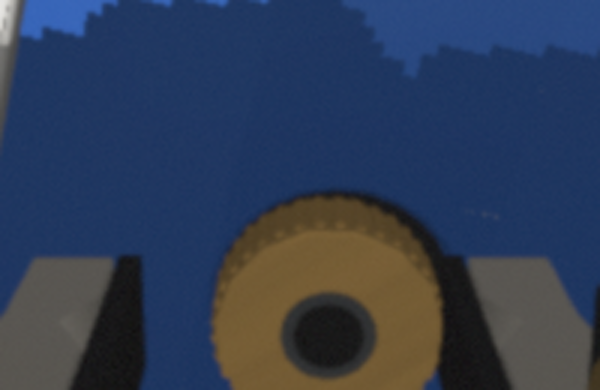

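In w8 the pocket's dark gap is behind the nut at (435,240). Compared with w3, the top face shrank from 239 to 230 px and moved up about 18–24 px. That matches a 6 mm drop, so the nut appears seated. I'll back off, lift and look.

>>> carry_out:
  plan:
    - [[0,0.0025,0],[0,0,0],120]
    - [[0,0.0025,0],[0,0,0],120]
    - [[0,0,-0.01],[0,0,0],120]
    - [[0,0,-0.02],[0,0,0],120]
    - [[0,0,-0.025],[0,0,0],120]
    - [[0,0,-0.025],[0,0,0],120]
    - [[0,0,-0.02],[0,0,4.9],120]
    - [[0,0,0],[0,0,4.9],120]
    - [[0,0,0],[0,0,4.8],120]
    - [[0.025,0,0],[0,0,0],120]
    - [[0.025,0,0],[0,0,0],120]
    - [[0,0,0],[0,0,0],120]

```text
time_s: 10.9
tcp_pos: [0.544, -0.1393, 0.2941]
eef_rot: [-180.0, -0.0, -90.3]
contact_force: [0.3, -0.6, 0.5]
gripper_width: 0.0464
```

Run:
```python
from h import *
import pickle
s=r.get_state();c=r.get_calibration("wrist");a=r.capture("wrist");pickle.dump((s,c,a),open("w9.pkl","wb"))
print(s["time_s"],s["tcp_pos"],s["eef_rot"],s["contact_force"])
cv2.imwrite("pics/w9.png",cv2.resize(cv2.cvtColor(a,cv2.COLOR_RGB2BGR)[200:380,150:390],(800,600),interpolation=cv2.INTER_CUBIC))
```

```text
10.9 [ 0.54396382 -0.13929121  0.29413609] [-1.79950523e+02 -2.14900368e-02 -9.03080807e+01] [ 0.27972041 -0.56251817  0.53664045]
```

View pics/w9.png

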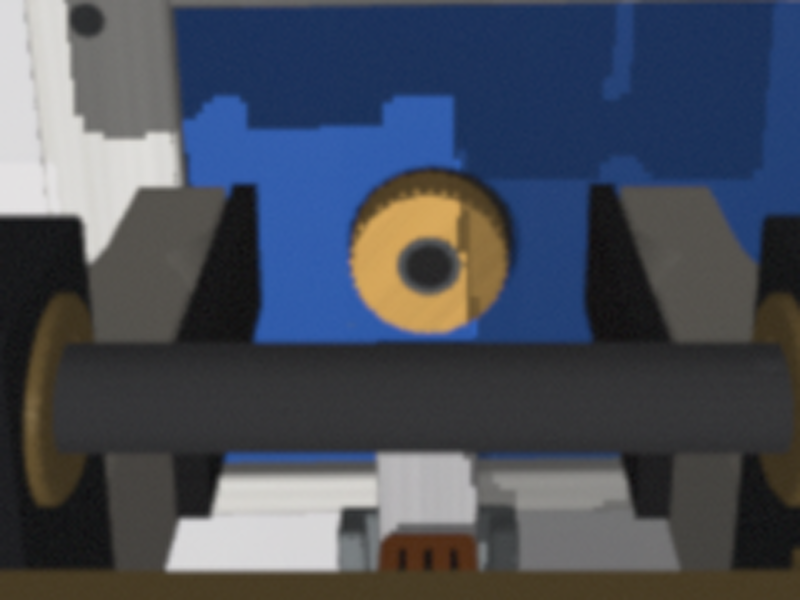

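The nut top is centred at (430,252) with the pocket's dark rim just showing at (505,215). The gap is wider on the rear side.

Run:
```python
from h import *
import pickle
s,c,a=pickle.load(open("w9.pkl","rb"));s1,c1,a1=pickle.load(open("w1.pkl","rb"))
def fit(a,box,S=6):
    x0,y0,x1,y1=box
    b=cv2.resize(a[y0:y1,x0:x1],None,fx=S,fy=S,interpolation=cv2.INTER_CUBIC);h=cv2.cvtColor(b,cv2.COLOR_RGB2HSV)
    m=cv2.inRange(h,(10,80,60),(30,255,255));k=max(cv2.findContours(m,0,1)[0],key=cv2.contourArea)
    m=cv2.drawContours(np.zeros_like(m),[k],-1,255,-1);return m,(x0,y0)
# bright-top + knurl silhouette: compare IoU with rendered silhouettes for z hypotheses, fitting xy
from scipy.optimize import minimize
def sil(c,x,y,zt,zlow,shape,o,S=6):
    th=np.linspace(0,2*np.pi,91);pts=[]
    for z in(zt,zlow):
        P=np.array([x+.018*np.cos(th),y+.018*np.sin(th),0*th+z]).T
        pts.append(cv2.projectPoints(P,np.array(c["rvec"]),np.array(c["tvec"]),np.array(c["K"]),None)[0][:,0])
    hull=cv2.convexHull(((np.vstack(pts)-o+.5)*S-.5).astype(np.float32));m=np.zeros(shape,np.uint8);cv2.fillConvexPoly(m,np.round(hull).astype(int),255);return m
for name,cc,aa,box,x,y in(("start",c1,a1,(285,210,342,270),.470,-.1065),("now",c,a,(248,245,310,302),.543,-.088)):
    m,o=fit(aa,box)
    for zt,zl in((.026,.012),(.020,.010)):
        f=lambda p:1-(lambda q:(m&q>0).sum() if 0 else (m&q).astype(bool).sum()/(m|q).astype(bool).sum())(sil(cc,p[0],p[1],zt,zl,m.shape,np.array(o)))
        g=minimize(f,[x,y],method="Nelder-Mead",options=dict(initial_simplex=[[x,y],[x+.002,y],[x,y+.002]]))
        print(name,zt,g.x.round(4),"1-IoU",round(g.fun,4))
```

```text
start 0.026 [ 0.4696 -0.1039] 1-IoU 0.0838
start 0.02 [ 0.4691 -0.1021] 1-IoU 0.0139
now 0.026 [ 0.544  -0.0871] 1-IoU 0.0974
now 0.02 [ 0.5441 -0.0862] 1-IoU 0.0179
```

Run:
```python
from h import *
import pickle
s,c,a=pickle.load(open("w9.pkl","rb"));s1,c1,a1=pickle.load(open("w1.pkl","rb"))
cs=r.get_calibration("scene");b=r.capture("scene")
B=cv2.cvtColor(b,cv2.COLOR_RGB2BGR)
old=cv2.resize(cv2.imread("pics/scene0.png"),(560,420),interpolation=cv2.INTER_AREA)
def proj(p):return cv2.projectPoints(np.array([p]),np.array(cs["rvec"]),np.array(cs["tvec"]),np.array(cs["K"]),None)[0].ravel().round(1)
for n,cc,uv in(("start",c1,(446.5*.7,343.5*.7)),("now",c,(279,275.6))):
    for z in(.026,.020):print(n,z,proj([*ray(cc,uv,z),z]))
A=cv2.resize(old[235:270,265:320],(440,280),interpolation=cv2.INTER_NEAREST);C=cv2.resize(B[215:250,265:320],(440,280),interpolation=cv2.INTER_NEAREST)
cv2.imwrite("pics/sc2.png",np.vstack([A,C]))
```

```text
start 0.026 [286.9 249.6]
start 0.02 [285.6 252. ]
now 0.026 [295.6 229.5]
now 0.02 [294.2 231.6]
```

View pics/sc2.png

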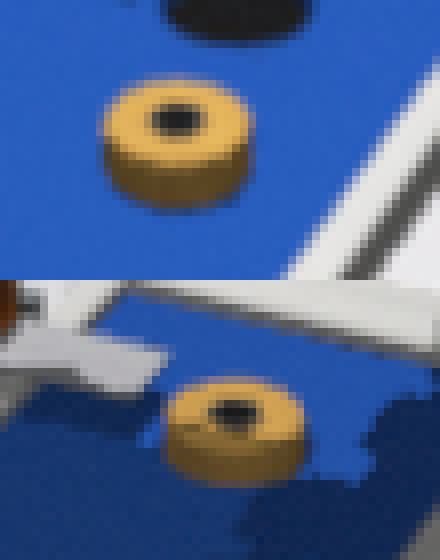

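The scene crop shows the start (upper half) and now (lower half). The bore is now at pixel (294.0,231.8), against a prediction of (294.2,231.6) for seated and (295.6,229.5) for unseated. At the start, (287,250) matched the on-deck prediction. So the nut is seated and no pocket floor shows. Next I'll close the fingers, go outside the tab and descend.

>>> carry_out:
  plan:
    - [[-0.02,0,0],[0,0,0],255]
    - [[-0.025,0,0],[0,0,0],255]
    - [[-0.03,0,0],[0,0,0],255]
    - [[-0.03,0,0],[0,0,0],255]
    - [[-0.03,0,0],[0,0,0],255]
    - [[-0.025,0,0.01],[0,0,0],255]
    - [[0,0,0.02],[0,0,0],255]
    - [[0,0,0.02],[0,0,0],255]
    - [[0,0,0.02],[0,0,0],255]
    - [[0,0,0.012],[0,0,0],255]
    - [[0,0,0],[0,0,0],255]

```text
time_s: 11.92
tcp_pos: [0.5437, 0.0236, 0.209]
eef_rot: [179.8, -0.1, -90.2]
contact_force: [0.3, -1.0, 0.4]
gripper_width: 0.0002
```

Run:
```python
from h import *
s=r.get_state();print(s["time_s"],s["tcp_pos"],s["contact_force"],s["gripper_width"])
cv2.imwrite("pics/sd3.png",cv2.resize(cv2.cvtColor(r.capture("side"),cv2.COLOR_RGB2BGR)[160:280,220:400],(720,480),interpolation=cv2.INTER_CUBIC))
```

```text
11.9167 [0.54371647 0.02358084 0.2090483 ] [ 0.32684425 -1.00456108  0.37663293] 0.00016670002163123948
```

>>> carry_out:
  plan:
    - [[0.003,0,-0.001],[0,0,0],255]
    - [[0.003,0,0],[0,0,0],255]
    - [[0.003,0,0],[0,0,0],255]
    - [[0.003,0,0],[0,0,0],255]
    - [[0.002,0,0],[0,0,0],255]
    - [[0.002,0,0],[0,0,0],255]
    - [[0.002,0,0],[0,0,0],255]
    - [[0.002,0,0],[0,0,0],255]
    - [[0.002,0,0],[0,0,0],255]
    - [[0.002,0,0],[0,0,0],255]

```text
time_s: 12.8
tcp_pos: [0.5449, -0.001, 0.2123]
eef_rot: [-180.0, 0.0, -90.2]
contact_force: [0.0, 1.5, 1.8]
gripper_width: 0.0008
```

>>> carry_out:
  plan:
    - [[0.0015,0,0],[0,0,0],255]
    - [[0.0015,0,0],[0,0,0],255]
    - [[0.0015,0,0],[0,0,0],255]
    - [[0.0015,0,0],[0,0,0],255]

```text
time_s: 13.13
tcp_pos: [0.5449, -0.007, 0.2122]
eef_rot: [-180.0, 0.0, -90.2]
contact_force: [0.5, 2.1, 1.3]
gripper_width: 0.0007
```

>>> carry_out:
  plan:
    - [[0.0015,0,0],[0,0,0],255]
    - [[0.0015,0,0],[0,0,0],255]
    - [[0.0015,0,0],[0,0,0],255]
    - [[0.0015,0,0],[0,0,0],255]

```text
time_s: 13.47
tcp_pos: [0.5448, -0.013, 0.2122]
eef_rot: [-180.0, 0.0, -90.2]
contact_force: [0.1, 0.7, 0.5]
gripper_width: 0.0002
```

>>> carry_out:
  plan:
    - [[0.001,0,0],[0,0,0],255]
    - [[0.001,0,0],[0,0,0],255]
    - [[0.001,0,0],[0,0,0],255]
    - [[0.001,0,0],[0,0,0],255]
    - [[0.001,0,0],[0,0,0],255]
    - [[0.001,0,0],[0,0,0],255]

```text
time_s: 13.97
tcp_pos: [0.5447, -0.019, 0.2121]
eef_rot: [-180.0, -0.0, -90.2]
contact_force: [1.5, 1.6, -0.1]
gripper_width: 0.0008
```

>>> carry_out:
  plan:
    - [[0.0005,0,0],[0,0,0],255]
    - [[0.0005,0,0],[0,0,0],255]
    - [[0,0,0],[0,0,0],255]

```text
time_s: 14.22
tcp_pos: [0.5446, -0.0199, 0.2121]
eef_rot: [-180.0, 0.0, -90.3]
contact_force: [0.4, 1.6, 0.4]
gripper_width: 0.0008
```

>>> carry_out:
  plan:
    - [[0.0005,0,0],[0,0,0],255]
    - [[0.0005,0,0],[0,0,0],255]
    - [[0,0,0],[0,0,0],255]

```text
time_s: 14.47
tcp_pos: [0.5446, -0.0203, 0.2122]
eef_rot: [-180.0, 0.1, -90.2]
contact_force: [-0.3, 7.0, 1.1]
gripper_width: 0.0002
```

>>> carry_out:
  plan:
    - [[0.0005,0,0],[0,0,0],255]
    - [[0,0,0],[0,0,0],255]
    - [[0,0,0],[0,0,0],255]

```text
time_s: 14.72
tcp_pos: [0.5447, -0.0205, 0.2122]
eef_rot: [-180.0, 0.1, -90.2]
contact_force: [-0.1, 8.9, 0.5]
gripper_width: 0.0003
```

The keeper is at its stop: the force has risen to 8.9 N and the TCP lags its command, at the predicted y of about -0.021. I'll back off, lift and check.

>>> carry_out:
  plan:
    - [[-0.005,0,0],[0,0,0],255]
    - [[-0.01,0,0],[0,0,0],255]
    - [[-0.01,0,0],[0,0,0],255]
    - [[0,0,-0.025],[0,0,0],255]
    - [[0,0,-0.03],[0,0,0],255]
    - [[0,0,-0.03],[0,0,0],255]
    - [[0.03,0,0],[0,0,0],120]
    - [[0.035,0,0],[0,0,0],0]
    - [[0.035,0,0],[0,0,0],0]
    - [[0.035,0,0],[0,0,0],0]
    - [[0.02,0,0],[0,0,0],0]
    - [[0,0,0],[0,0,0],0]

```text
time_s: 15.72
tcp_pos: [0.5437, -0.154, 0.2968]
eef_rot: [179.9, -0.0, -90.4]
contact_force: [-0.1, 0.7, -0.4]
gripper_width: 0.0347
```

Run:
```python
from h import *
s=r.get_state();c=r.get_calibration("wrist");a=r.capture("wrist");b=r.capture("scene")
print(s["time_s"],s["tcp_pos"],s["contact_force"],s["gripper_width"])
A=cv2.resize(cv2.cvtColor(a,cv2.COLOR_RGB2BGR),(600,450),interpolation=cv2.INTER_CUBIC)
B=cv2.resize(cv2.cvtColor(b,cv2.COLOR_RGB2BGR)[195:300,180:380],(200,105));B=cv2.resize(cv2.cvtColor(b,cv2.COLOR_RGB2BGR)[205:255,240:330],(270,150),interpolation=cv2.INTER_CUBIC)
o=np.zeros((600,600,3),np.uint8);o[:450]=A;o[450:,:270]=B
cv2.imwrite("pics/fin.png",o)
```

```text
15.7167 [ 0.54365375 -0.15397556  0.29682581] [-0.09184928  0.72460209 -0.40752817] 0.03466644070203838
```

View pics/fin.png

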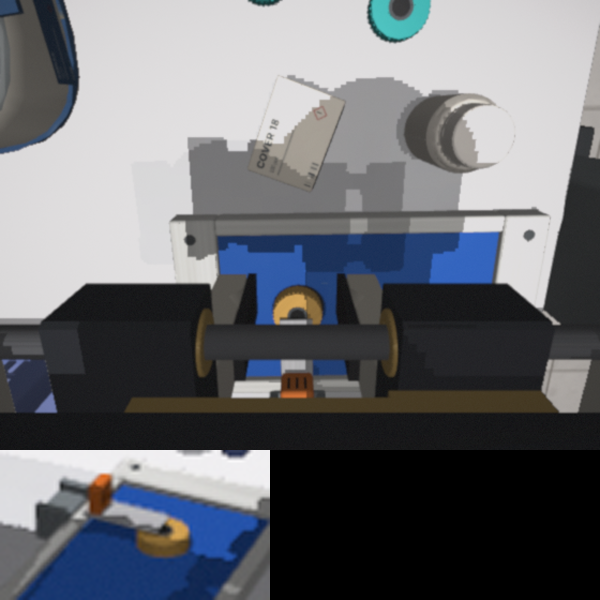

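The final picture shows the blade lying over the nut, its tip at the bore (297,319). The tab has moved in to (297,385), and the vial, carton and tray are where they were. The gripper is clear, so I'm handing in.

Run:
```python
from h import *
c=r.get_calibration("wrist");print("blade tip",ray(c,(297*560/600,319*560/600),.0255))
print(r.close_job())
```

```text
blade tip [ 0.54451331 -0.08326218]
the job is handed in; nothing more can be done
None
```

The nut is in the pocket with the keeper home over it, and the job was handed in at about 16 s with the gripper clear of everything.

- **Nut:** I slid the brass nut about 77 mm along the deck with one finger. It dropped into the pocket, which I found at tray x ≈ 43, y ≈ −1 mm. The forces I read stayed at about 3 N or less.
- **Keeper:** I pushed the tab in from outside with closed fingers. It moved at about 2 N or less and passed over the nut. The force then rose to 8.9 N at the expected home position. I measured the blade tip at tray y ≈ 3 mm; home is 2 mm, which is within measurement error.
- **Bystanders:** the vial and carton look unmoved in the last picture. The dish was out of that view, but nothing went near it.
- **Checks that disagreed:** a silhouette fit of the nut's height was inconclusive. The wrist and scene cameras together matched the seated height, and the blade passing over the nut confirmed it.

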